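Put the office gadgets on their charging pads

ROBOT

A 6-joint arm with a two-finger parallel gripper is mounted at the origin on the work surface. World frame = base frame: x ahead of the robot, y to its left, z up, the work surface at z = 0. Lengths are in mm, angles in degrees, forces in N, time in s.
With the tool pointing down it reaches from about 350 to 850 mm from the base axis. Payload 8.1 kg.
Tool frame: the origin (TCP) lies on the centre line of the jaws, within the pads' length; the fingertips stand 19 mm ahead of it and the grasp point (between the pads) is the TCP; z points along the fingers, y is the direction in which the jaws open and shut (so a half turn about z gives the same grasp; the last joint's range is limited). The gripper opens to 85 mm and grips with 20 to 120 N. Pads are 22 mm wide; open, the fingers measure 114 mm over their backs; the gripper's body (76 mm by 85 mm) begins 54 mm behind the grasp point. The pads swing forward as they close: fully open they stand 13 mm farther back than shut.
Start: joints at [61.857, 7.471, 85.268, -0, 87.261, -4.893], TCP at [236.832, 551.286, 250.292] pointing down, gripper open.
Joint ranges: [-169.43, 169.43], [-51.17, 129.36], [1.28, 143.12], [-76.62, 256.62], [0, 156.53], [-152.29, 152.29]. Speed limits (degrees/s): [136.94, 136.94, 159.86, 180, 180, 180].

INTERFACE

Orientations are given as [roll, pitch, yaw] about the fixed x, y, z axes, in that order (R = Rz(yaw) Ry(pitch) Rx(roll)).
In Python, from bench import r, viewer gives the robot as it stands.
- The arm moves only by the tool carry_out, never from a script. Its argument "commands" is a list that holds one entry, the list of rows, each a list of 7 numbers: the finger opening in mm, from 0 to 85.4, then the shift along the tool's x, y, z in mm, then the turn, a rotation vector about the tool's x, y, z in degrees. A call has 1 to 5 rows; each row is the pose to reach, as a shift and turn from the pose commanded when the call began, along the tool's axes at that moment; what a row does not reach only later rows make up. A row lasts 1/8 s, in which the tool goes at most 62.5 mm and 10.7 degrees, less where a joint would pass 70% of its speed; a pose out of reach is approached as far as the arm can. A call with a gripper value outside its range is refused whole. The fingers move at their own pace and stop on an object; "grip_force" is the grip in N (left out, the last holds). Time passes only in rows, so rows that repeat a pose let the fingers close. It gives the time, the measured TCP pose, the force and the opening at its end, in the units of the state.
- r.sense(): the state, without advancing time (a new reading comes with each control period).
- viewer.snapshot(name): name is "scene" or "top" or "wrist"; returns the picture (400x640x3 uint8, red, green, blue); there is no depth.
- viewer.calibration(name): a dict with "camera_matrix" (3x3 intrinsics, pixels), "rvec" (rotation vector, rad) and "tvec" (3), from world to camera coordinates, as OpenCV has them. Camera axes: x right, y down, z forward; pixel columns grow to the right and rows downward; lengths in mm; the calibration is good to about 2 mm. The wrist camera is an equidistant fisheye: a pixel r from the principal point sees the ray r / f radians off the axis. A picture is of the moment at which its call begins: read the wrist's pose just before it. calibration takes no time and is no camera call; for the wrist camera it gives the pose at the moment of the call.
- r.hand_in(): hands the job in, once; it reports no verdict.
The state is a dict: "time": time; "joint_pos": joint angles; "qd": joint speeds; "joint_efforts": joint torques, N m; "tool_pos": TCP position; "tcp_rot": TCP orientation; "ft_force": force on the tool from outside, world axes, zero at the start; "wrist_torque": the same for the moment, N m; "finger_gap": finger opening in mm.
Only numpy, scipy, OpenCV 4.12 (cv2) and the standard library are available. Lean on these libraries where they do the work, as an engineer would, in place of code of your own. Each camera call takes 0.05 s, during which the arm holds its last target. There are 200 camera calls.

TASK

Put the four rechargeable things on their charging pads: the phone on the oblong pad, the computer mouse on the oval pad, the power bank on the square pad and the earbud case on the round pad, each flat, right way up and centred, with the phone and the mouse lying lengthways along their pads (either way round). Set them down without dropping any, and leave the pocket calculator and the stapler where they are.

Things in the scene. Friction and masses are not known exactly. Their poses are not given: they have to be found in the camera images.
- phone_c (a point): Phone in a dark rubber case, screen up: flat slab 124 x 58 x 14 mm, about 0.17 kg. Loose, lying on the desk right way up. The point is its centre, half-way up: 7 mm over its underside. x along the 124 mm length, y across the 58 mm width, z up.
- mouse_c (a point): Grey computer mouse, rounded, with a black scroll wheel: 100 mm long, 56 mm wide, 36 mm high; its sides are upright up to about 20 mm over its underside. About 0.10 kg. Loose, lying on the desk right way up. The point is its centre, half-way up: 18 mm over its underside. x along its length towards the wheel end, y across the 56 mm width, z up.
- bank_c (a point): Power bank, plain dark grey metal block with rounded edges, 94 x 60 x 22 mm, about 0.21 kg; shorter and thicker than the phone. Loose, lying on the desk right way up. The point is its centre, half-way up: 11 mm over its underside. x along the 94 mm length, y across the 60 mm width, z up.
- buds_c (a point): Earbud case, white, strongly rounded block 60 x 44 x 26 mm with a seam round it, kept shut, about 0.06 kg. Loose, lying on the desk right way up. The point is its centre, half-way up: 13 mm over its underside. x along the 60 mm length, y across the 44 mm width, z up.
- pad_oblong_top (a point): Oblong charging pad, 150 x 84 mm with square corners, for the phone. Fixed to the desk, 10 mm high, flat white top without rim. The point is the centre of its top face, z up, x along the 150 mm length.
- pad_oval_top (a point): Oval charging pad, straight sides with half-round ends, 142 x 90 mm, for the mouse. Fixed to the desk, 10 mm high, flat white top without rim. The point is the centre of its top face, z up, x along the 142 mm length.
- pad_square_top (a point): Square charging pad, 100 x 100 mm, for the power bank. Fixed to the desk, 10 mm high, flat white top without rim. The point is the centre of its top face, z up, x and y square to its sides.
- pad_round_top (a point): Round charging pad, 90 mm in diameter, for the earbud case. Fixed to the desk, 10 mm high, flat white top without rim. The point is the centre of its top face, z up, x and y arbitrary.
- calculator_c (a point): Bystander: grey pocket calculator, slab 130 x 78 x 14 mm with rows of black keys and a greenish display, loose, beyond the pads. The point is its centre, 7 mm over the desk; x along its length, z up.
- stapler_c (a point): Bystander: black and steel stapler, 140 x 36 x 53 mm, loose, beyond the pads. The point is its centre, 26 mm over the desk; x along its length, z up.
Not all that is in view belongs to the job. Leave any turquoise or yellow look-alike of the part that bears mouse_c alone.

How it is judged:
By the outcome, as a careful person would: the job done as asked, in the order asked, and still so for the second after the job is handed in, with the robot touching nothing.
It also fails if it takes over 112 s, if anything falls off the work surface, if the arm or the gripper's body presses on something with over 40 N, if the wrist force passes 120 N, or if a joint passes its speed limit or range.

## Working session

There is one attempt and no reset: what is moved stays moved. The work goes in short steps, Python scripts to look and compute and a tool call to move; the robot and the scene stay as the last step left them, time stands still between calls to the robot, and variables do not carry over. Pictures are saved under pics/ and viewed, about 12 in all and at most 16, crops included, and the job is handed in when it is done.

Besides the shell and the picture viewer there is one more tool, called as name(argument=value, ...) on one line, values as JSON. carry_out: Moves the arm, as the interface text tells. Its arguments: {"type":"object","properties":{"commands":{"type":"array","items":{"type":"array","items":{"type":"array","items":{"type":"number"}}}},"grip_force":{"type":"number"}},"required":["commands"]}

```bash
mkdir -p pics; ls; python3 - <<'E'
from bench import r, viewer
import cv2
print(r.sense())
for n in ("top","scene"):
    im=viewer.snapshot(n); cv2.imwrite(f"pics/{n}0.png",im[:,:,::-1]); print(viewer.calibration(n))
E
```

```text
pics
{'time': 0.0, 'joint_pos': array([ 6.18565529e+01,  7.51731380e+00,  8.53296521e+01,  2.16453247e-03,
        8.72610695e+01, -4.89236190e+00]), 'qd': array([ 0.0591653 ,  0.08803589,  0.00807251, -0.01162741,  0.04589548,
        0.0534822 ]), 'joint_efforts': array([-5.98751976e-04, -5.69437373e+01, -5.00522268e+01, -2.54736542e-04,
        1.57691503e-02,  1.27413182e-05]), 'tool_pos': array([236.57352827, 550.83106255, 249.21782837]), 'tcp_rot': array([-1.79892543e+02, -1.13676775e-02,  1.56748799e+02]), 'ft_force': array([ 1.14506891, -0.2508634 ,  0.1396201 ]), 'wrist_torque': array([-0.02814544, -0.03879795, -0.00386968]), 'finger_gap': 85.36857473235527}
{'camera_matrix': array([[480.5306664 ,   0.        , 315.91414769],
       [  0.        , 480.5306664 , 203.96019254],
       [  0.        ,   0.        ,   1.        ]]), 'rvec': array([ 2.14901886, -2.06583635,  0.21074041]), 'tvec': array([  -3.15506141,  508.02416664, 1225.67686902])}
{'camera_matrix': array([[448.50476853,   0.        , 324.64546128],
       [  0.        , 448.50476853, 194.40531141],
       [  0.        ,   0.        ,   1.        ]]), 'rvec': array([ 1.8054547 ,  1.55485558, -0.70159945]), 'tvec': array([ -65.88283951, -290.64386882, 1792.06468611])}
```

```bash
python3 - <<'E'
import cv2
a=cv2.imread("pics/top0.png"); cv2.imwrite("pics/top0b.png",cv2.resize(a,(800,500),interpolation=cv2.INTER_CUBIC))
E
```

```text
(no output)
```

View pics/top0b.png

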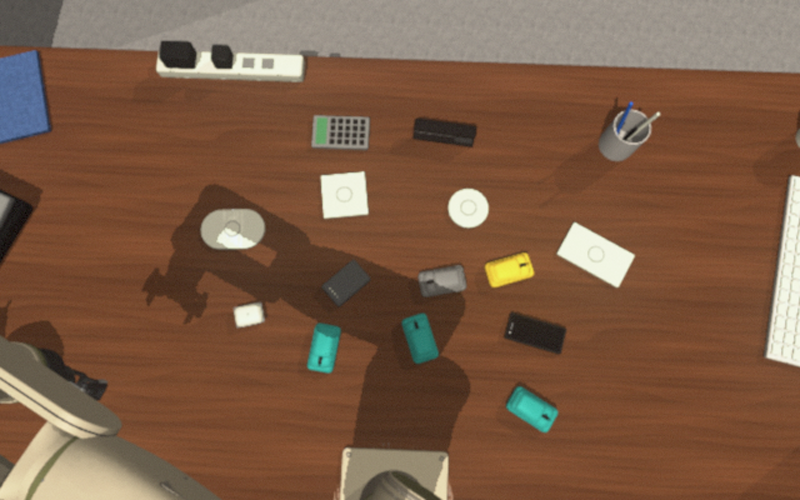

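View pics/scene0.png

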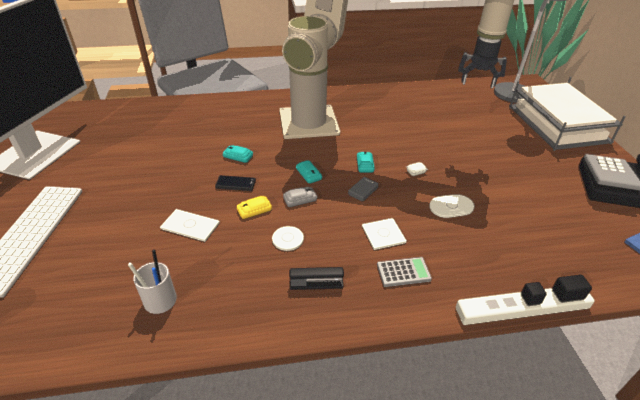

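The only grey mouse is at about (442,280) in the 800-px top view. The teal ones, at (324,348), (420,338) and (532,409), and the yellow one, at (510,270), are the look-alikes. I'll enlarge to confirm this and read the corners.

```bash
python3 - <<'E'
import cv2
a=cv2.imread("pics/top0.png")
a=cv2.convertScaleAbs(a,alpha=1.5,beta=10)
def crop(n,x0,y0,w,h,s):
    c=cv2.resize(a[y0:y0+h,x0:x0+w],None,fx=s,fy=s,interpolation=cv2.INTER_CUBIC)
    for i in range(0,w,20): cv2.putText(c,str(x0+i),(i*s,10),0,.35,(0,255,255)); cv2.line(c,(i*s,12),(i*s,18),(0,255,255))
    for i in range(0,h,20): cv2.putText(c,str(y0+i),(0,i*s+4),0,.35,(0,255,255)); cv2.line(c,(24,i*s),(30,i*s),(0,255,255))
    cv2.imwrite(n,c)
crop("pics/c1.png",150,130,160,140,5) 
crop("pics/c2.png",320,140,200,150,4)
E
```

```text
(no output)
```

View pics/c1.png

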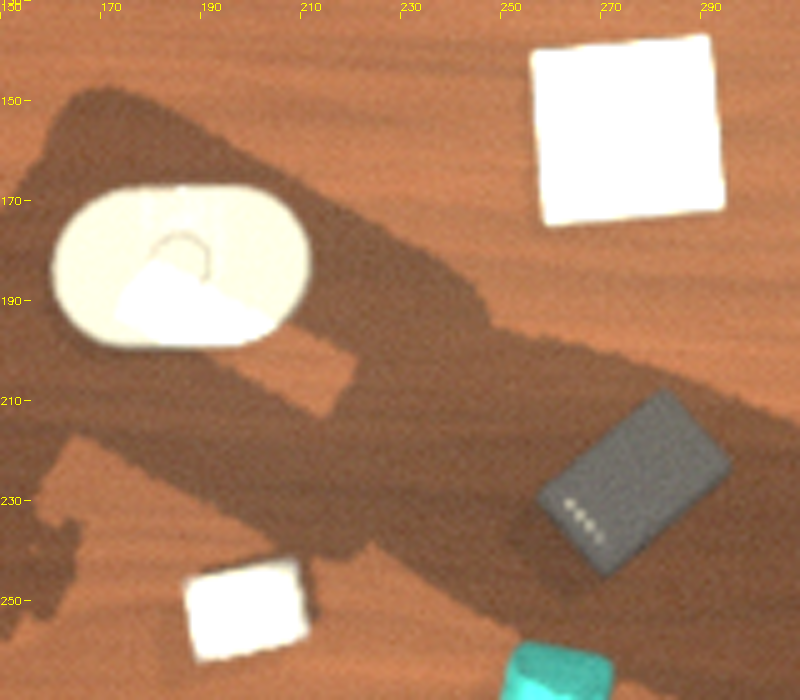

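View pics/c2.png

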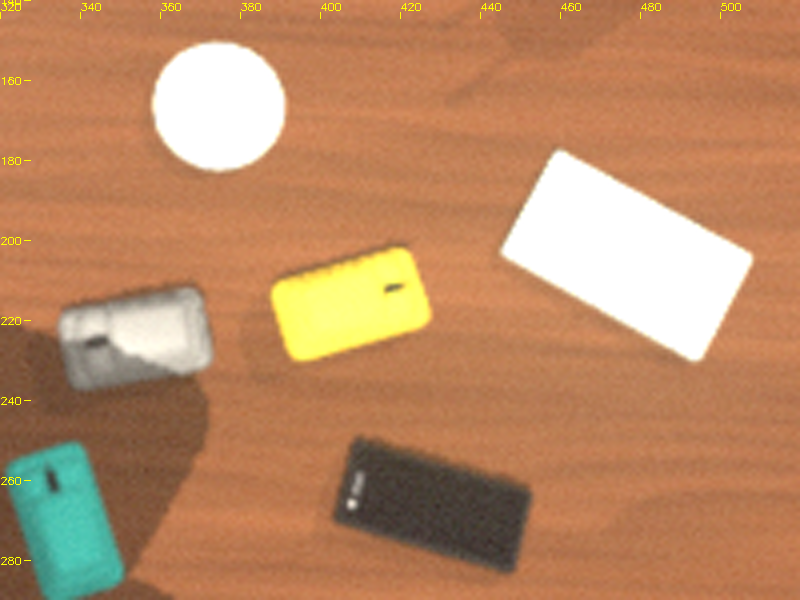

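The crops show one grey mouse at top-view pixel (354,225), with its wheel at (344,225) on the left end; the yellow and teal ones are the look-alikes. The bank is at (277,227), the buds at (199,252) and the phone at (428,266). Next I'll compute world poses.

```bash
cat > h.py <<'E'
import numpy as np, cv2
from bench import r, viewer
from scipy.spatial.transform import Rotation as R
def p2w(name,uv,z):
    c=viewer.calibration(name); Rm=cv2.Rodrigues(np.array(c["rvec"]))[0]; t=np.array(c["tvec"]); K=np.array(c["camera_matrix"])
    o=-Rm.T@t; uv=np.atleast_2d(np.array(uv,float))
    d=(np.linalg.inv(K)@np.c_[uv,np.ones(len(uv))].T).T@Rm
    return o+d*((z-o[2])/d[:,2])[:,None]
def rect(n,P):
    P=P[:,:2]; 
    (c,s,a)=cv2.minAreaRect(P.astype(np.float32))
    if s[0]<s[1]: s=s[::-1]; a+=90
    print(n,"c",np.round(P.mean(0) if len(P)==4 else c,1),"size",np.round(s,1),"ang",round((a+90)%180-90,1))
E
python3 - <<'E'
from h import *
a=cv2.imread("pics/top0.png")
g=a.min(2)
m=(g>115).astype(np.uint8)
n,l,st,ce=cv2.connectedComponentsWithStats(m)
for i in range(1,n):
    x,y,w,h,A=st[i]
    if A>150 and 130<y<270 and 140<x<520:
        k,_=cv2.findContours((l==i).astype(np.uint8),cv2.RETR_EXTERNAL,cv2.CHAIN_APPROX_NONE)
        rect(("white",np.round(ce[i])),p2w("top",k[0][:,0,:],10))
        print("   centroid",p2w("top",ce[i],10)[0].round(1))
c1=lambda q:np.array(q)/5+[150,130]-.5*.8
c2=lambda q:np.array(q)/4+[320,140]-.5*.75
rect("bank",p2w("top",c1([(665,390),(732,465),(605,577),(538,495)]),18))
rect("buds",p2w("top",c1([(184,578),(295,558),(309,634),(198,661)]),13))
rect("mouse",p2w("top",c2([(60,310),(198,287),(212,368),(80,390)]),15))
print("wheel",p2w("top",c2([(95,342)]),36))
rect("phone",p2w("top",c2([(357,436),(531,488),(512,573),(334,521)]),10))
rect("oblong",p2w("top",c2([(560,148),(753,257),(695,361),(500,253)]),10))
rect("square",p2w("top",c1([(530,51),(710,35),(725,208),(544,226)]),10))
print("oval",p2w("top",c1([(181.5,266.5),(52,267),(311,262)]),10).round(1))
E
```

```text
('white', array([275., 156.])) c [651.9 138. ] size [102.3 101.7] ang 7.6
   centroid [651.4 138.   10. ]
('white', array([374., 166.])) c [ 630.6 -140.7] size [90.3 89.6] ang 1.3
   centroid [ 631.2 -141.3   10. ]
('white', array([186., 183.])) c [564.  382.5] size [137.6  89. ] ang -87.8
   centroid [562.6 381.6  10. ]
('white', array([476., 203.])) c [ 536.1 -422.9] size [151.5  86.9] ang 61.8
   centroid [ 535.5 -423.3   10. ]
('white', array([357., 223.])) c [463.3 -87. ] size [93.7 40.8] ang -82.9
   centroid [467.7 -95.4  10. ]
('white', array([198., 252.])) c [373.  329.1] size [59.8 45.6] ang -75.2
   centroid [372.6 329.2  10. ]
bank c [450.3 121.3] size [91.2 58. ] ang -46.1
buds c [374.2 327.2] size [60.7 45.8] ang -75.1
mouse c [463.5 -88.3] size [95.7 56.4] ang -78.2
wheel [[456.46013828 -58.50848109  36.        ]]
phone c [ 359.8 -289. ] size [121.8  59.6] ang 75.9
oblong c [ 536.3 -423. ] size [149.7  87.6] ang 61.0
square c [651.7 137.9] size [103.3 102.4] ang 8.1
oval [[562.6 381.3  10. ]
 [559.5 453.4  10. ]
 [568.  309.4  10. ]]
```

Sizes agree with the descriptions. I'll go in the listed order, phone first. Adding a planning helper.

```bash
cat >> h.py <<'E'
def plan(*wps):
    s=r.sense(); p=np.array(s["tool_pos"]); Rt=R.from_euler("xyz",s["tcp_rot"],degrees=True)
    print("t",round(s["time"],2),"tcp",p.round(1),"rpy",np.round(s["tcp_rot"],1),"gap",round(s["finger_gap"],1),"F",np.round(s["ft_force"],1))
    for w in wps:
        T=R.from_euler("xyz",[180,0,w[3]],degrees=True); d=np.array(w[:3])-p
        rv=(Rt.inv()*T).as_rotvec(degrees=True)
        print(w,"shift",Rt.inv().apply(d).round(1),"turn",rv.round(1),"rows",round(max(np.linalg.norm(d)/62.5,np.linalg.norm(rv)/10.7),1))
        p,Rt=np.array(w[:3],float),T
E
python3 -c "
from h import *
plan((520,150,220,116),(420,-200,160,76),(359.8,-289,60,76))"
```

```text
t 0.1 tcp [236.6 550.9 249.4] rpy [-179.9   -0.   156.8] gap 85.2 F [-1.1  0.3 -0.4]
(520, 150, 220, 116) shift [-418.6 -256.4   29.7] turn [-0.1  0.  40.8] rows 7.9
(420, -200, 160, 76) shift [-270.7 -243.3   60. ] turn [ 0. -0. 40.] rows 5.9
(359.8, -289, 60, 76) shift [-100.9  -36.9  100. ] turn [0. 0. 0.] rows 2.3
```

carry_out(commands=[[[75, -52, -32, 4, 0, 0, 8], [75, -104, -64, 8, 0, 0, 16], [75, -156, -96, 12, 0, 0, 24], [75, -208, -128, 16, 0, 0, 32], [75, -260, -160, 20, 0, 0, 40]]], grip_force=40)

```text
time: 0.72
tool_pos: [413.2, 299.9, 229.9]
tcp_rot: [-180.0, 0.0, 116.5]
ft_force: [0.7, 1.0, 1.0]
finger_gap: 74.8
```

```bash
python3 -c "
from h import *
plan((520,0,200,96),(420,-200,160,76),(359.8,-289,60,76))"
```

```text
t 0.72 tcp [413.2 299.9 229.9] rpy [-180.     0.   116.5] gap 74.8 F [0.7 1.  1. ]
(520, 0, 200, 96) shift [-316.   -38.2   29.9] turn [-0.   0.  20.5] rows 5.1
(420, -200, 160, 76) shift [-188.5 -120.4   40. ] turn [ 0. -0. 20.] rows 3.6
(359.8, -289, 60, 76) shift [-100.9  -36.9  100. ] turn [0. 0. 0.] rows 2.3
```

carry_out(commands=[[[75, -60, -8, 6, 0, 0, 4], [75, -120, -16, 12, 0, 0, 8], [75, -180, -24, 18, 0, 0, 12], [75, -240, -32, 24, 0, 0, 16], [75, -300, -38, 30, 0, 0, 20]]])

```text
time: 1.35
tool_pos: [513.7, 14.7, 199.9]
tcp_rot: [-180.0, -0.0, 96.6]
ft_force: [1.1, 0.0, 0.0]
finger_gap: 74.9
```

carry_out(commands=[[[75, -48, -28, 8, 0, 0, 4], [75, -96, -56, 16, 0, 0, 8], [75, -144, -85, 24, 0, 0, 12], [75, -190, -110, 35, 0, 0, 16], [75, -190, -120, 40, 0, 0, 20]]])

```text
time: 1.98
tool_pos: [415.1, -188.8, 159.4]
tcp_rot: [-179.9, 0.0, 76.4]
ft_force: [0.6, 0.7, -0.2]
finger_gap: 75.4
```

```bash
python3 -c "
from h import *
plan((359.8,-289,130,76))
im=viewer.snapshot('wrist'); cv2.imwrite('pics/w1.png',im[:,:,::-1]); plan((359.8,-289,60,76),(359.8,-289,20,76))"
```

```text
t 1.98 tcp [ 415.1 -188.8  159.4] rpy [-179.9    0.    76.4] gap 75.4 F [ 0.6  0.7 -0.2]
(359.8, -289, 130, 76) shift [-110.4  -30.1   29.5] turn [-0.1  0.   0.4] rows 1.9
t 2.02 tcp [ 414.3 -187.4  158.6] rpy [-179.8   -0.    76.2] gap 75.0 F [ 0.2 -0.4 -0.9]
(359.8, -289, 60, 76) shift [-111.7  -28.4   98.7] turn [-0.2 -0.   0.2] rows 2.4
(359.8, -289, 20, 76) shift [ 0. -0. 40.] turn [0. 0. 0.] rows 0.6
```

View pics/w1.png

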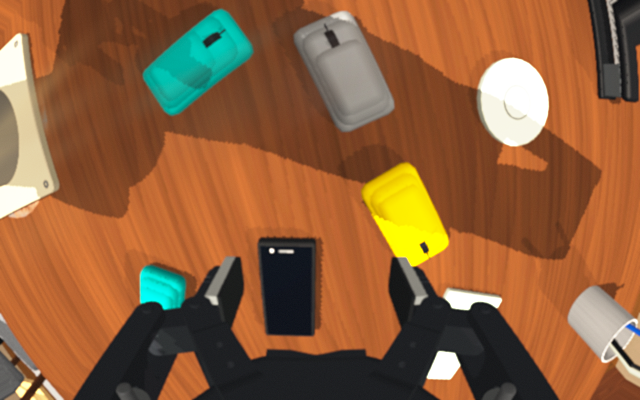

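The wrist view shows the phone at (290,287), lengthways between the fingers and parallel to them. Going above it and then down in steps.

carry_out(commands=[[[75, -55, -14, 30, 0, 0, 0], [75, -111, -29, 60, 0, 0, 0], [75, -111, -29, 99, 0, 0, 0], [75, -111, -29, 117, 0, 0, 0], [75, -111, -29, 125, 0, 0, 0]]])

```text
time: 2.65
tool_pos: [362.5, -286.6, 33.9]
tcp_rot: [-179.9, -0.1, 76.8]
ft_force: [-0.2, 0.3, -0.2]
finger_gap: 75.1
```

```bash
python3 -c "
from h import *
im=viewer.snapshot('wrist'); cv2.imwrite('pics/w2.png',im[150:,120:520,::-1]); plan((359.8,-289,20,76)); print(viewer.calibration('wrist'))"
```

```text
t 2.7 tcp [ 362.6 -286.5   33.7] rpy [-1.799e+02 -1.000e-01  7.680e+01] gap 75.2 F [-0.5  0.2 -0.2]
(359.8, -289, 20, 76) shift [-3.1 -2.2 13.7] turn [-0.1 -0.1  0.8] rows 0.2
{'camera_matrix': array([[309.70691629,   0.        , 315.73852837],
       [  0.        , 309.70691629, 202.49674836],
       [  0.        ,   0.        ,   1.        ]]), 'rvec': array([-2.80367972,  0.32337912,  0.05477188]), 'tvec': array([-419.0019034 , -158.65755772,  114.41950059])}
```

View pics/w2.png

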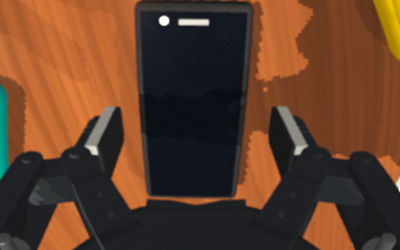

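The phone sits centred between the fingers (edges at 137 and 248, fingers at 117 and 277).

carry_out(commands=[[[75, -3, -2, 6, 0, 0, 0.8], [75, -3, -2, 10, 0, 0, 0.8], [75, -3, -2, 13, 0, 0, 0.8], [75, -3, -2, 14, 0, 0, 0.8], [75, -3, -2, 15, 0, 0, 0.8]]])

```text
time: 3.32
tool_pos: [360.6, -290.1, 20.4]
tcp_rot: [180.0, 0.0, 76.0]
ft_force: [0.5, 0.2, -0.6]
finger_gap: 75.1
```

carry_out(commands=[[[66, 0, 0, 0, 0, 0, 0], [63, 0, 0, 0, 0, 0, 0], [63, 0, 0, 0, 0, 0, 0]]])

```text
time: 3.7
tool_pos: [360.5, -290.0, 20.4]
tcp_rot: [180.0, 0.0, 75.9]
ft_force: [0.2, -0.3, 0.1]
finger_gap: 62.9
```

carry_out(commands=[[[63, 0, 0, 1, 0, 0, 0], [63, 0, 0, 2, 0, 0, 0], [63, 0, 0, 2, 0, 0, 0]]])

```text
time: 4.08
tool_pos: [360.4, -289.9, 18.1]
tcp_rot: [-180.0, -0.0, 76.0]
ft_force: [0.5, 0.3, 0.4]
finger_gap: 63.0
```

```bash
python3 -c "
from h import *
plan((360,-289,17,76))
im=viewer.snapshot('scene'); cv2.imwrite('pics/s1.png',cv2.resize(im[130:230,180:300,::-1],None,fx=6,fy=6,interpolation=2))"
```

```text
t 4.08 tcp [ 360.4 -289.9   18.1] rpy [-180.   -0.   76.] gap 63.0 F [0.5 0.3 0.4]
(360, -289, 17, 76) shift [ 0.8 -0.6  1.1] turn [-0. -0. -0.] rows 0.0
```

carry_out(commands=[[[50, 0, 0, 0, 0, 0, 0], [50, 0, 0, 0, 0, 0, 0], [50, 0, 0, 0, 0, 0, 0], [50, 0, 0, 0, 0, 0, 0]]], grip_force=40)

```text
time: 4.62
tool_pos: [360.7, -290.2, 18.5]
tcp_rot: [180.0, 0.0, 76.0]
ft_force: [0.0, -0.4, 3.7]
finger_gap: 56.9
```

carry_out(commands=[[[50, 0, 0, -10, 0, 0, 0], [50, 0, 0, -30, 0, 0, 0], [50, 0, 0, -60, 0, 0, 0], [50, 0, 0, -80, 0, 0, 0], [50, 0, 0, -80, 0, 0, 0]]])

```text
time: 5.25
tool_pos: [361.4, -290.9, 100.1]
tcp_rot: [179.8, 0.1, 76.0]
ft_force: [1.1, -0.8, -3.2]
finger_gap: 56.8
```

```bash
python3 -c "
from h import *
im=viewer.snapshot('wrist'); cv2.imwrite('pics/w3.png',im[:,:,::-1])
plan((536,-423,100,61.5),(536,-423,50,61.5))"
```

```text
t 5.3 tcp [ 360.7 -290.2   98.7] rpy [179.9   0.   75.9] gap 56.8 F [-0.4  0.6 -2.8]
(536, -423, 100, 61.5) shift [-86.3 202.3  -1.1] turn [ 0.1  0.  14.4] rows 3.5
(536, -423, 50, 61.5) shift [ 0. -0. 50.] turn [0. 0. 0.] rows 0.8
```

View pics/w3.png

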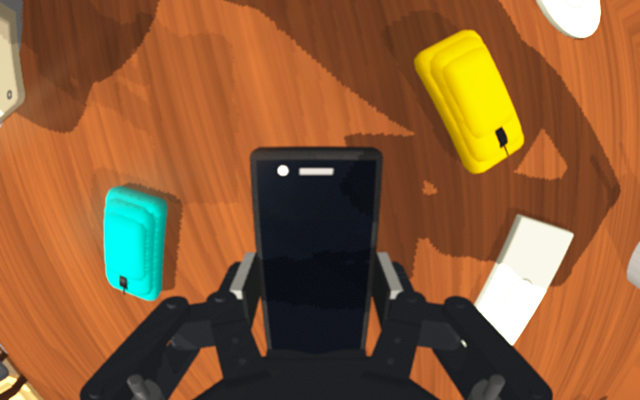

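The phone is held level, its far top corners at (252,150) and (382,150). I'll measure its offset in the grip.

```bash
cat >> h.py <<'E'
def wristpix(uv,z):
    c=viewer.calibration("wrist"); Rm=cv2.Rodrigues(np.array(c["rvec"]))[0]; t=np.array(c["tvec"]); K=np.array(c["camera_matrix"])
    o=-Rm.T@t; q=(np.atleast_2d(np.array(uv,float))-K[:2,2])/K[0,0]; th=np.linalg.norm(q,axis=1,keepdims=True)
    d=np.c_[q/th*np.sin(th),np.cos(th)]@Rm
    return o+d*((z-o[2])/d[:,2])[:,None]
def intool(P):
    s=r.sense(); return R.from_euler("xyz",s["tcp_rot"],degrees=True).inv().apply(P-np.array(s["tool_pos"])).round(1)
E
python3 -c "
from h import *
print(intool(wristpix([(252,150),(382,150),(284,171),(317,171)],94.5)))
print(viewer.calibration('wrist')['tvec'])"
```

```text
[[ 62.6 -26.3   4.1]
 [ 62.7  28.7   4.2]
 [ 53.4 -12.9   4.1]
 [ 53.3   1.2   4.1]]
[-421.08230266 -176.61782586  175.17681669]
```

The phone is centred in the grip within 1 mm. Moving to the oblong pad.

carry_out(commands=[[[50, -22, 50, 0, 0, 0, 4], [50, -44, 101, 0, 0, 0, 8], [50, -65, 152, 0, 0, 0, 12], [50, -86, 202, 0, 0, 0, 14.4], [50, -86, 202, 0, 0, 0, 14.4]]])

```text
time: 5.92
tool_pos: [536.3, -422.9, 93.3]
tcp_rot: [-179.7, -0.1, 61.5]
ft_force: [-1.2, 0.3, -2.6]
finger_gap: 56.6
```

carry_out(commands=[[[50, 0, 0, 20, 0, 0, 0], [50, 0, 0, 40, 0, 0, 0], [50, 0, 0, 55, 0, 0, 0], [50, 0, 0, 60, 0, 0, 0], [50, 0, 0, 60, 0, 0, 0]]])

```text
time: 6.55
tool_pos: [535.3, -422.3, 38.2]
tcp_rot: [-180.0, -0.0, 61.6]
ft_force: [0.1, -0.4, -1.9]
finger_gap: 56.9
```

```bash
python3 -c "
from h import *
plan((536,-423,29,61.5))
im=viewer.snapshot('wrist'); cv2.imwrite('pics/w4.png',im[:,:,::-1])"
```

```text
t 6.55 tcp [ 535.3 -422.3   38.2] rpy [-180.    -0.    61.6] gap 56.9 F [ 0.1 -0.4 -1.9]
(536, -423, 29, 61.5) shift [-0.3  0.9  9.2] turn [-0.  -0.   0.1] rows 0.1
```

View pics/w4.png

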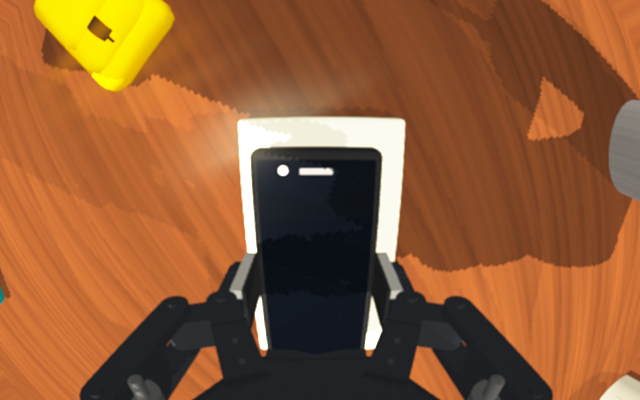

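The phone is over the pad. The pad's far corners are at (238,119) and (405,118), and its side edges are parallel to the phone.

```bash
python3 -c "
from h import *
print(intool(wristpix([(238,119),(405,118)],10)));print(intool(wristpix([(252,150),(382,150)],33.5)))"
```

```text
[[ 75.  -38.3  28.9]
 [ 75.8  45.3  29. ]]
[[ 62.6 -26.7   5.4]
 [ 62.6  28.8   5.5]]
```

carry_out(commands=[[[50, 0, 2, 4, 0, 0, 0], [50, 0, 2, 7, 0, 0, 0], [50, 0, 2, 8.5, 0, 0, 0], [50, 0, 2, 9, 0, 0, 0], [50, 0, 2, 9, 0, 0, 0]]])

```text
time: 7.22
tool_pos: [537.3, -423.4, 29.3]
tcp_rot: [-180.0, -0.0, 61.5]
ft_force: [1.1, 0.1, -1.7]
finger_gap: 56.5
```

carry_out(commands=[[[50, 0, 0, 0.5, 0, 0, 0], [50, 0, 0, 0.5, 0, 0, 0]]])

```text
time: 7.48
tool_pos: [537.3, -423.4, 28.8]
tcp_rot: [180.0, -0.0, 61.5]
ft_force: [0.0, 0.1, -1.5]
finger_gap: 57.0
```

carry_out(commands=[[[50, 0, 0, 0.5, 0, 0, 0], [50, 0, 0, 0.5, 0, 0, 0]]])

```text
time: 7.72
tool_pos: [537.4, -423.5, 28.7]
tcp_rot: [180.0, 0.0, 61.6]
ft_force: [-0.3, 0.9, 0.6]
finger_gap: 56.8
```

carry_out(commands=[[[50, 0, 0, 0.4, 0, 0, 0], [50, 0, 0, 0.4, 0, 0, 0]]])

```text
time: 7.98
tool_pos: [537.5, -423.5, 28.6]
tcp_rot: [180.0, 0.0, 61.6]
ft_force: [-2.5, 2.9, 5.5]
finger_gap: 56.7
```

Contact. Releasing and lifting.

carry_out(commands=[[[62, 0, 0, 0, 0, 0, 0], [68, 0, 0, 0, 0, 0, 0], [72, 0, 0, 0, 0, 0, 0], [75, 0, 0, -10, 0, 0, 0], [75, 0, 0, -40, 0, 0, 0]]])

```text
time: 8.6
tool_pos: [536.1, -422.3, 66.5]
tcp_rot: [-179.8, -0.1, 61.5]
ft_force: [-0.4, -0.2, 0.4]
finger_gap: 75.1
```

carry_out(commands=[[[75, 0, 0, -60, 0, 0, 0], [75, 0, 0, -100, 0, 0, 0]]])

```text
time: 8.85
tool_pos: [538.1, -424.1, 172.1]
tcp_rot: [179.8, 0.1, 61.6]
ft_force: [0.0, -0.9, 0.7]
finger_gap: 75.0
```

```bash
python3 -c "
from h import *
plan((463.5,-88,140,102),(463.5,-88,60,102))"
```

```text
t 8.85 tcp [ 538.1 -424.1  172.1] rpy [1.798e+02 1.000e-01 6.160e+01] gap 75.0 F [ 0.  -0.9  0.7]
(463.5, -88, 140, 102) shift [ 260.  -225.9   31. ] turn [  0.2   0.1 -40.4] rows 5.5
(463.5, -88, 60, 102) shift [ 0. -0. 80.] turn [0. 0. 0.] rows 1.3
```

carry_out(commands=[[[75, 46, -40, 5, 0, 0, -7], [75, 92, -80, 10, 0, 0, -14], [75, 138, -120, 15, 0, 0, -21], [75, 184, -160, 20, 0, 0, -28], [75, 230, -200, 25, 0, 0, -35]]])

```text
time: 9.48
tool_pos: [470.8, -124.3, 143.7]
tcp_rot: [179.9, 0.0, 96.8]
ft_force: [1.8, -0.3, -0.4]
finger_gap: 75.0
```

```bash
python3 -c "
from h import *
plan((463.5,-88,100,102))"
```

```text
t 9.47 tcp [ 470.8 -124.3  143.7] rpy [179.9   0.   96.8] gap 75.0 F [ 1.8 -0.3 -0.4]
(463.5, -88, 100, 102) shift [36.9 -3.  43.7] turn [ 0.1  0.  -5.2] rows 0.9
```

carry_out(commands=[[[80, 37, -3, 20, 0, 0, -5], [80, 37, -3, 44, 0, 0, -5], [80, 37, -3, 44, 0, 0, -5]]])

```text
time: 9.85
tool_pos: [462.6, -88.7, 97.9]
tcp_rot: [-179.9, -0.1, 101.6]
ft_force: [-0.3, 1.1, -0.6]
finger_gap: 79.5
```

```bash
python3 -c "
from h import *
plan((463.5,-88,22,102))
im=viewer.snapshot('wrist'); cv2.imwrite('pics/w5.png',im[:,:,::-1])"
```

```text
t 9.85 tcp [462.6 -88.7  97.9] rpy [-1.799e+02 -1.000e-01  1.016e+02] gap 79.5 F [-0.3  1.1 -0.6]
(463.5, -88, 22, 102) shift [ 0.4  1.2 75.9] turn [-0.1 -0.1 -0.4] rows 1.2
```

View pics/w5.png

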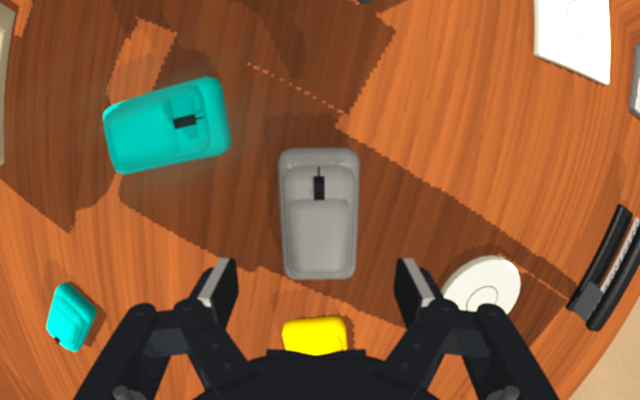

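The grey mouse lies between the fingers, spanning x 279–359 and y 148–279, with its wheel at (319,187).

```bash
python3 -c "
from h import *
print(intool(wristpix([(279,195),(359,195),(319,148),(319,279)],15)))"
```

```text
[[ 17.7 -25.2  84.2]
 [ 17.8  31.4  84.2]
 [ 51.    3.   84.2]
 [-51.6   3.4  84.2]]
```

carry_out(commands=[[[80, 0, 2, 40, 0, 0, 0], [78, 0, 2, 65, 0, 0, 0], [74, 0, 2, 76, 0, 0, 0], [70, 0, 2, 79, 0, 0, 0], [66, 0, 2, 79, 0, 0, 0]]])

```text
time: 10.52
tool_pos: [466.8, -89.6, 21.1]
tcp_rot: [179.9, 0.0, 101.5]
ft_force: [0.5, 0.3, 0.7]
finger_gap: 66.1
```

carry_out(commands=[[[50, 0, 0, 0, 0, 0, 0], [50, 0, 0, 0, 0, 0, 0], [50, 0, 0, 0, 0, 0, 0], [50, 0, 0, 0, 0, 0, 0]]], grip_force=30)

```text
time: 11.02
tool_pos: [467.0, -89.5, 21.3]
tcp_rot: [179.9, 0.1, 101.6]
ft_force: [-0.5, -0.6, 6.2]
finger_gap: 55.1
```

```bash
python3 -c "
from h import *
plan((463.5,-88,100,102),(540,50,120,102),(563,382,110,93),(563,382,60,93))"
```

```text
t 11.03 tcp [467.  -89.5  21.3] rpy [1.799e+02 1.000e-01 1.016e+02] gap 55.1 F [-0.5 -0.6  6.2]
(463.5, -88, 100, 102) shift [  2.1  -3.  -78.7] turn [ 0.1  0.1 -0.4] rows 1.3
(540, 50, 120, 102) shift [119.1 103.5 -20. ] turn [0. 0. 0.] rows 2.5
(563, 382, 110, 93) shift [320.   91.5  10. ] turn [ 0. -0.  9.] rows 5.3
(563, 382, 60, 93) shift [ 0. -0. 50.] turn [0. 0. 0.] rows 0.8
```

carry_out(commands=[[[50, 0, 0, -10, 0, 0, 0], [50, 0, 0, -40, 0, 0, 0], [50, 0, 0, -90, 0, 0, 0], [50, 0, 0, -90, 0, 0, 0]]])

```text
time: 11.52
tool_pos: [469.1, -90.0, 115.1]
tcp_rot: [179.6, 0.2, 101.6]
ft_force: [0.8, -0.4, -0.7]
finger_gap: 54.9
```

```bash
python3 -c "
from h import *
plan((560,230,110,97),(563,382,110,93),(563,382,60,93))"
```

```text
t 11.53 tcp [469.1 -90.  115.1] rpy [179.6   0.2 101.6] gap 54.9 F [ 0.8 -0.4 -0.7]
(560, 230, 110, 97) shift [295.3 153.1   5.1] turn [0.5 0.2 4.6] rows 5.3
(563, 382, 110, 93) shift [150.5  21.5   0. ] turn [ 0. -0.  4.] rows 2.4
(563, 382, 60, 93) shift [ 0. -0. 50.] turn [0. 0. 0.] rows 0.8
```

carry_out(commands=[[[50, 55, 28, 0, 0, 0, 1], [50, 110, 57, 0, 0, 0, 2], [50, 165, 85, 0, 0, 0, 3], [50, 220, 114, 0, 0, 0, 4], [50, 275, 142, 0, 0, 0, 5]]])

```text
time: 12.15
tool_pos: [549.7, 210.7, 109.3]
tcp_rot: [-180.0, 0.0, 96.5]
ft_force: [0.6, -1.2, -0.7]
finger_gap: 55.4
```

```bash
python3 -c "
from h import *
plan((563,382,100,93))"
```

```text
t 12.15 tcp [549.7 210.7 109.3] rpy [-180.     0.    96.5] gap 55.4 F [ 0.6 -1.2 -0.7]
(563, 382, 100, 93) shift [168.7  32.7   9.2] turn [-0.   0.   3.5] rows 2.8
```

carry_out(commands=[[[50, 55, 11, 3, 0, 0, 1], [50, 110, 22, 6, 0, 0, 2], [50, 150, 29, 20, 0, 0, 3], [50, 168, 32.5, 40, 0, 0, 3.5], [50, 168, 32.5, 60, 0, 0, 3.5]]])

```text
time: 12.78
tool_pos: [562.1, 380.5, 48.3]
tcp_rot: [-179.9, 0.0, 93.2]
ft_force: [0.1, -0.6, -1.8]
finger_gap: 55.2
```

carry_out(commands=[[[50, 0, 0, 0, 0, 0, 0], [50, 0, 0, 0, 0, 0, 0]]])

```text
time: 13.02
tool_pos: [563.3, 378.2, 50.2]
tcp_rot: [-180.0, 0.0, 93.0]
ft_force: [0.4, 0.0, -0.1]
finger_gap: 55.3
```

```bash
python3 -c "
from h import *
plan((563,382,31.3,93))
im=viewer.snapshot('wrist'); cv2.imwrite('pics/w6.png',im[:,:,::-1])"
```

```text
t 13.03 tcp [563.3 378.2  50.2] rpy [-180.    0.   93.] gap 55.3 F [ 0.4  0.  -0.1]
(563, 382, 31.3, 93) shift [ 3.8 -0.1 18.9] turn [-0.  0. -0.] rows 0.3
```

View pics/w6.png

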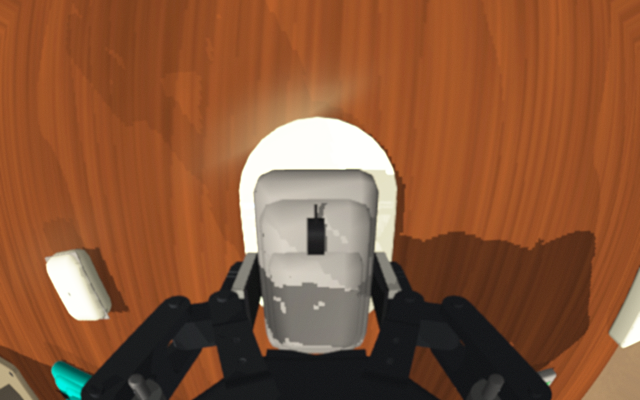

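Mouse over the oval pad: pad tip at (318,117), pad sides at (240,200) and (397,200), mouse front at (317,170).

```bash
python3 -c "
from h import *
print('pad',intool(wristpix([(318,117),(239,195),(397,195)],10)));print('mouse',intool(wristpix([(317,170),(256,195),(378,195)],46)))"
```

```text
pad [[ 74.2   1.9  40.9]
 [ 31.2 -42.9  40.9]
 [ 31.2  47.1  41. ]]
mouse [[ 53.4   1.2   4.9]
 [ 42.3 -25.7   4.9]
 [ 42.2  28.2   5. ]]
```

carry_out(commands=[[[50, 1.3, 0.5, 8, 0, 0, 0], [50, 1.3, 0.5, 14, 0, 0, 0], [50, 1.3, 0.5, 17, 0, 0, 0], [50, 1.3, 0.5, 18, 0, 0, 0], [50, 1.3, 0.5, 18, 0, 0, 0]]])

```text
time: 13.7
tool_pos: [563.4, 380.7, 31.9]
tcp_rot: [-180.0, 0.0, 93.1]
ft_force: [-0.1, -0.2, -1.2]
finger_gap: 55.3
```

carry_out(commands=[[[50, 0, 0, 0.5, 0, 0, 0], [50, 0, 0, 0.5, 0, 0, 0]]])

```text
time: 13.95
tool_pos: [563.5, 380.8, 31.5]
tcp_rot: [180.0, -0.0, 93.1]
ft_force: [-0.3, 0.3, -0.7]
finger_gap: 55.1
```

carry_out(commands=[[[50, 0, 0, 0.5, 0, 0, 0], [50, 0, 0, 0.5, 0, 0, 0]]])

```text
time: 14.2
tool_pos: [563.6, 380.8, 31.3]
tcp_rot: [180.0, -0.0, 93.1]
ft_force: [-1.5, -1.6, 2.5]
finger_gap: 55.3
```

carry_out(commands=[[[60, 0, 0, 0, 0, 0, 0], [66, 0, 0, 0, 0, 0, 0], [72, 0, 0, 0, 0, 0, 0], [78, 0, 0, -10, 0, 0, 0], [80, 0, 0, -50, 0, 0, 0]]])

```text
time: 14.82
tool_pos: [561.3, 379.4, 78.4]
tcp_rot: [-179.7, 0.2, 93.0]
ft_force: [-0.2, -0.1, -0.0]
finger_gap: 79.9
```

carry_out(commands=[[[80, 0, 0, -50, 0, 0, 0], [80, 0, 0, -90, 0, 0, 0]]])

```text
time: 15.08
tool_pos: [564.0, 381.0, 174.2]
tcp_rot: [179.9, -0.1, 93.0]
ft_force: [0.5, 0.8, 0.4]
finger_gap: 80.1
```

```bash
python3 -c "
from h import *
plan((450.3,121.3,100,134))"
```

```text
t 15.07 tcp [564.  381.  174.2] rpy [ 1.799e+02 -1.000e-01  9.300e+01] gap 80.1 F [0.5 0.8 0.4]
(450.3, 121.3, 100, 134) shift [-253.4 -127.5   73.7] turn [  0.1  -0.  -41. ] rows 4.7
```

carry_out(commands=[[[80, -52, -26, 10, 0, 0, -9], [80, -104, -52, 20, 0, 0, -18], [80, -156, -78, 35, 0, 0, -27], [80, -208, -104, 50, 0, 0, -36], [80, -253, -127.5, 70, 0, 0, -41]]])

```text
time: 15.7
tool_pos: [449.4, 119.8, 101.7]
tcp_rot: [179.9, 0.1, 134.3]
ft_force: [0.4, 0.0, 0.5]
finger_gap: 80.4
```

carry_out(commands=[[[80, 0, 0, 0, 0, 0, 0], [80, 0, 0, 0, 0, 0, 0]]])

```text
time: 15.95
tool_pos: [450.6, 121.5, 102.1]
tcp_rot: [179.9, 0.1, 134.0]
ft_force: [0.9, 0.6, -0.0]
finger_gap: 80.1
```

```bash
python3 -c "
from h import *
plan((450.3,121.3,20,134))
im=viewer.snapshot('wrist'); cv2.imwrite('pics/w7.png',im[:,:,::-1])"
```

```text
t 15.95 tcp [450.6 121.5 102.1] rpy [1.799e+02 1.000e-01 1.340e+02] gap 80.1 F [ 0.9  0.6 -0. ]
(450.3, 121.3, 20, 134) shift [ 0.2 -0.5 82.1] turn [ 0.1  0.1 -0. ] rows 1.3
```

View pics/w7.png

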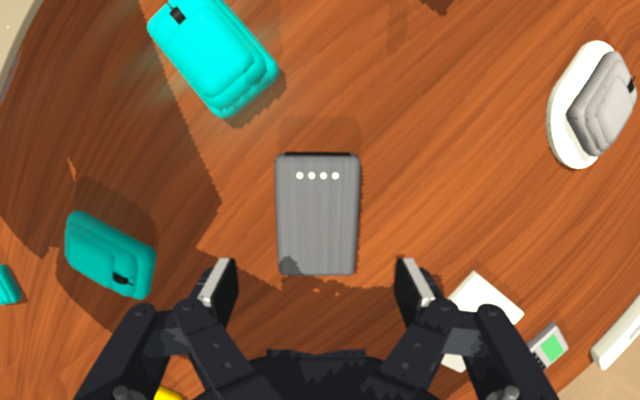

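The bank is aligned with the fingers, with corners (276,155), (359,155), (278,274) and (356,274). The mouse sits on the oval pad at right.

```bash
python3 -c "
from h import *
print(intool(wristpix([(276,155),(359,155),(278,274),(356,274)],21)))"
```

```text
[[ 46.4 -26.   81.3]
 [ 46.4  29.9  81.4]
 [-46.  -28.6  81.4]
 [-46.2  32.1  81.6]]
```

carry_out(commands=[[[80, 0, 0.5, 40, 0, 0, 0], [78, 0, 0.5, 68, 0, 0, 0], [74, 0, 0.5, 80, 0, 0, 0], [72, 0, 0.5, 83, 0, 0, 0], [69, 0, 0.5, 83, 0, 0, 0]]])

```text
time: 16.62
tool_pos: [451.0, 122.0, 18.9]
tcp_rot: [179.9, 0.1, 134.1]
ft_force: [0.8, 0.0, 0.5]
finger_gap: 68.8
```

carry_out(commands=[[[50, 0, 0, 0, 0, 0, 0], [50, 0, 0, 0, 0, 0, 0], [50, 0, 0, 0, 0, 0, 0], [50, 0, 0, 0, 0, 0, 0]]], grip_force=45)

```text
time: 17.12
tool_pos: [451.3, 122.0, 19.4]
tcp_rot: [179.9, 0.1, 134.0]
ft_force: [0.3, 1.2, 6.8]
finger_gap: 58.7
```

carry_out(commands=[[[50, 0, 0, -10, 0, 0, 0], [50, 0, 0, -40, 0, 0, 0], [50, 0, 0, -80, 0, 0, 0], [50, 0, 0, -80, 0, 0, 0]]])

```text
time: 17.62
tool_pos: [452.5, 121.9, 101.7]
tcp_rot: [179.7, 0.2, 134.0]
ft_force: [0.3, -0.1, -2.8]
finger_gap: 59.0
```

```bash
python3 -c "
from h import *
plan((651.6,138,90,98),(651.6,138,50,98))"
```

```text
t 17.62 tcp [452.5 121.9 101.7] rpy [179.7   0.2 134. ] gap 59.0 F [ 0.3 -0.1 -2.8]
(651.6, 138, 90, 98) shift [-126.8  154.2   13.1] turn [ 0.4  0.1 36. ] rows 3.4
(651.6, 138, 50, 98) shift [ 0. -0. 40.] turn [0. 0. 0.] rows 0.6
```

carry_out(commands=[[[50, -32, 39, 3, 0, 0, 9], [50, -64, 78, 6, 0, 0, 18], [50, -96, 116, 9, 0, 0, 27], [50, -127, 154, 12, 0, 0, 36], [50, -127, 154, 40, 0, 0, 36]]])

```text
time: 18.25
tool_pos: [653.2, 137.4, 58.5]
tcp_rot: [179.7, 0.0, 97.9]
ft_force: [-0.9, -0.6, -1.5]
finger_gap: 59.0
```

carry_out(commands=[[[50, 0, 0, 10, 0, 0, 0], [50, 0, 0, 15, 0, 0, 0], [50, 0, 0, 15, 0, 0, 0]]])

```text
time: 18.62
tool_pos: [648.4, 137.4, 43.0]
tcp_rot: [-180.0, -0.0, 98.1]
ft_force: [-0.3, 0.0, -2.7]
finger_gap: 58.8
```

```bash
python3 -c "
from h import *
plan((651.6,138,29.4,98))
im=viewer.snapshot('wrist'); cv2.imwrite('pics/w8.png',im[:,:,::-1])"
```

```text
t 18.62 tcp [648.4 137.4  43. ] rpy [-180.    -0.    98.1] gap 58.8 F [-0.3  0.  -2.7]
(651.6, 138, 29.4, 98) shift [ 0.1  3.3 13.6] turn [-0.  -0.   0.1] rows 0.2
```

View pics/w8.png

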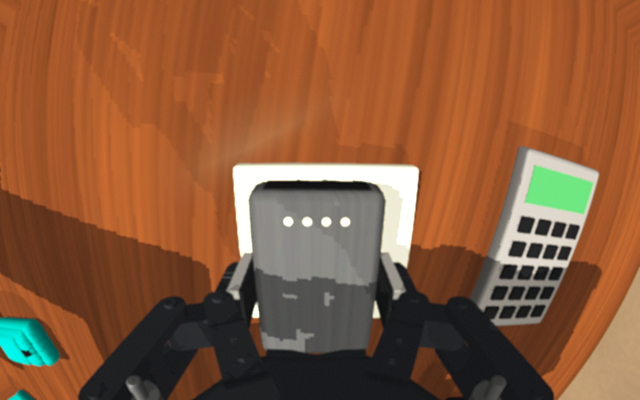

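The bank is over the square pad, whose far corners are (233,164) and (418,167). The bank's front top corners are (251,190) and (384,190).

```bash
python3 -c "
from h import *
print('pad',intool(wristpix([(233,164),(418,167)],10)));print('bank',intool(wristpix([(251,190),(384,190),(317,184)],45)))"
```

```text
pad [[ 50.6 -43.2  33.7]
 [ 49.2  55.9  33.8]]
bank [[ 46.3 -26.4  -1.3]
 [ 46.3  29.4  -1.2]
 [ 48.8   1.2  -1.3]]
```

carry_out(commands=[[[50, -0.5, 3.8, 4, 0, 0, 0.5], [50, -0.5, 3.8, 8, 0, 0, 0.5], [50, -0.5, 3.8, 11, 0, 0, 0.5], [50, -0.5, 3.8, 12.5, 0, 0, 0.5], [50, -0.5, 3.8, 12.5, 0, 0, 0.5]]])

```text
time: 19.3
tool_pos: [652.6, 137.4, 30.1]
tcp_rot: [-180.0, -0.0, 97.6]
ft_force: [-0.6, 0.9, -3.0]
finger_gap: 58.7
```

carry_out(commands=[[[50, 0, 0, 0.5, 0, 0, 0], [50, 0, 0, 0.5, 0, 0, 0]]])

```text
time: 19.55
tool_pos: [652.8, 137.5, 30.0]
tcp_rot: [180.0, -0.0, 97.5]
ft_force: [-0.1, 0.4, -2.7]
finger_gap: 58.8
```

carry_out(commands=[[[50, 0, 0, 0.5, 0, 0, 0], [50, 0, 0, 0.5, 0, 0, 0]]])

```text
time: 19.8
tool_pos: [652.9, 137.5, 29.6]
tcp_rot: [180.0, 0.0, 97.5]
ft_force: [0.5, 0.8, -1.7]
finger_gap: 58.9
```

carry_out(commands=[[[50, 0, 0, 0.4, 0, 0, 0], [50, 0, 0, 0.4, 0, 0, 0]]])

```text
time: 20.05
tool_pos: [652.9, 137.5, 29.5]
tcp_rot: [180.0, 0.0, 97.5]
ft_force: [-3.1, 0.5, 2.4]
finger_gap: 58.8
```

carry_out(commands=[[[50, 0, 0, 0.3, 0, 0, 0], [50, 0, 0, 0.3, 0, 0, 0]]])

```text
time: 20.3
tool_pos: [653.0, 137.5, 29.5]
tcp_rot: [180.0, 0.0, 97.5]
ft_force: [-3.9, -1.3, 6.1]
finger_gap: 58.6
```

Contact. Releasing, then on to the earbud case.

carry_out(commands=[[[64, 0, 0, 0, 0, 0, 0], [70, 0, 0, 0, 0, 0, 0], [75, 0, 0, 0, 0, 0, 0], [78, 0, 0, -10, 0, 0, 0], [78, 0, 0, -50, 0, 0, 0]]])

```text
time: 20.92
tool_pos: [650.4, 137.1, 76.4]
tcp_rot: [-179.7, 0.0, 97.5]
ft_force: [0.5, -1.0, 0.9]
finger_gap: 78.1
```

carry_out(commands=[[[78, 0, 0, -50, 0, 0, 0], [78, 0, 0, -90, 0, 0, 0]]])

```text
time: 21.18
tool_pos: [653.4, 137.5, 171.9]
tcp_rot: [179.9, 0.0, 97.6]
ft_force: [0.6, -0.5, -0.6]
finger_gap: 78.2
```

```bash
python3 -c "
from h import *
plan((373.5,328,110,105))"
```

```text
t 21.18 tcp [653.4 137.5 171.9] rpy [179.9   0.   97.6] gap 78.2 F [ 0.6 -0.5 -0.6]
(373.5, 328, 110, 105) shift [ 225.6 -252.6   61.3] turn [ 0.1  0.  -7.4] rows 5.5
```

carry_out(commands=[[[75, 38, -43, 5, 0, 0, -1.5], [75, 78, -87, 10, 0, 0, -3], [75, 118, -132, 15, 0, 0, -5], [75, 157, -176, 25, 0, 0, -6], [75, 197, -220, 40, 0, 0, -7.4]]])

```text
time: 21.8
tool_pos: [407.9, 305.0, 129.9]
tcp_rot: [179.8, -0.1, 105.0]
ft_force: [-0.2, 0.8, -0.2]
finger_gap: 75.1
```

carry_out(commands=[[[75, 32, -29, 21, 0, 0, 0], [75, 32, -29, 21, 0, 0, 0], [75, 32, -29, 21, 0, 0, 0]]])

```text
time: 22.18
tool_pos: [373.3, 327.5, 108.7]
tcp_rot: [179.9, -0.0, 105.0]
ft_force: [0.0, 0.5, 0.1]
finger_gap: 74.9
```

```bash
python3 -c "
from h import *
plan((373.5,328,20,105))
im=viewer.snapshot('wrist'); cv2.imwrite('pics/w9.png',im[:,:,::-1])"
```

```text
t 22.18 tcp [373.3 327.5 108.7] rpy [179.9  -0.  105. ] gap 74.9 F [0.  0.5 0.1]
(373.5, 328, 20, 105) shift [ 0.4  0.2 88.7] turn [ 0.1 -0.  -0. ] rows 1.4
```

View pics/w9.png

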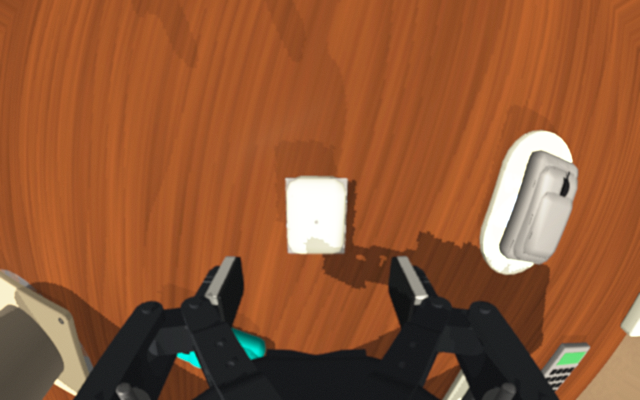

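The earbud case is between the fingers, x 286–348 and y 177–254. The mouse on its pad is visible at right.

```bash
python3 -c "
from h import *
print(intool(wristpix([(286,178),(348,178),(287,253),(346,253)],13)))"
```

```text
[[ 27.1 -21.   95.9]
 [ 27.1  24.5  96. ]
 [-34.5 -22.2  95.9]
 [-34.6  25.1  96. ]]
```

carry_out(commands=[[[75, -2, 0.3, 40, 0, 0, 0], [75, -2, 0.3, 72, 0, 0, 0], [70, -2, 0.3, 85, 0, 0, 0], [62, -2, 0.3, 88, 0, 0, 0], [56, -2, 0.3, 89, 0, 0, 0]]])

```text
time: 22.85
tool_pos: [374.5, 325.9, 19.9]
tcp_rot: [179.9, -0.0, 104.9]
ft_force: [0.4, -0.2, 1.0]
finger_gap: 55.8
```

carry_out(commands=[[[52, 0, 0, 0, 0, 0, 0], [36, 0, 0, 0, 0, 0, 0], [36, 0, 0, 0, 0, 0, 0], [36, 0, 0, 0, 0, 0, 0], [36, 0, 0, 0, 0, 0, 0]]], grip_force=25)

```text
time: 23.48
tool_pos: [374.1, 326.0, 19.8]
tcp_rot: [179.9, -0.0, 105.0]
ft_force: [-0.4, -0.2, 7.5]
finger_gap: 43.3
```

carry_out(commands=[[[36, 0, 0, -10, 0, 0, 0], [36, 0, 0, -40, 0, 0, 0], [36, 0, 0, -100, 0, 0, 0], [36, 0, 0, -100, 0, 0, 0]]])

```text
time: 23.98
tool_pos: [376.5, 327.7, 124.9]
tcp_rot: [179.5, -0.2, 105.0]
ft_force: [0.8, 0.8, -1.1]
finger_gap: 43.5
```

```bash
python3 -c "
from h import *
plan((540,150,140,105),(630.8,-141,110,105),(630.8,-141,50,105))"
```

```text
t 23.98 tcp [376.5 327.7 124.9] rpy [179.5  -0.2 105. ] gap 43.5 F [ 0.8  0.8 -1.1]
(540, 150, 140, 105) shift [-213.8  112.3  -14.8] turn [ 0.5 -0.2 -0. ] rows 3.9
(630.8, -141, 110, 105) shift [-304.6   12.4   30. ] turn [0. 0. 0.] rows 4.9
(630.8, -141, 50, 105) shift [ 0. -0. 60.] turn [0. 0. 0.] rows 1.0
```

carry_out(commands=[[[36, -50, 26, 0, 0, 0, 0], [36, -101, 53, 0, 0, 0, 0], [36, -152, 80, 0, 0, 0, 0], [36, -200, 105, 0, 0, 0, 0], [36, -214, 112, 0, 0, 0, 0]]])

```text
time: 24.6
tool_pos: [537.9, 145.0, 118.3]
tcp_rot: [-180.0, 0.0, 104.8]
ft_force: [-1.3, 0.2, -0.3]
finger_gap: 43.3
```

carry_out(commands=[[[36, -60, 2, 0, 0, 0, 0], [36, -120, 4, 0, 0, 0, 0], [36, -180, 6, 0, 0, 0, 0], [36, -240, 9, 0, 0, 0, 0], [36, -300, 12, 0, 0, 0, 0]]])

```text
time: 25.22
tool_pos: [625.6, -139.9, 118.3]
tcp_rot: [-180.0, -0.1, 105.0]
ft_force: [0.5, 0.3, -0.1]
finger_gap: 43.5
```

```bash
python3 -c "
from h import *
plan((630.8,-141,50,105))"
```

```text
t 25.23 tcp [ 625.6 -139.9  118.3] rpy [-1.80e+02 -1.00e-01  1.05e+02] gap 43.5 F [ 0.5  0.3 -0.1]
(630.8, -141, 50, 105) shift [-2.5  4.8 68.3] turn [-0.  -0.1 -0. ] rows 1.1
```

carry_out(commands=[[[36, -2.5, 4.8, 40, 0, 0, 0], [36, -2.5, 4.8, 68, 0, 0, 0], [36, -2.5, 4.8, 72, 0, 0, 0], [36, -2.5, 4.8, 72, 0, 0, 0]]])

```text
time: 25.72
tool_pos: [631.0, -139.6, 47.0]
tcp_rot: [-180.0, -0.0, 105.0]
ft_force: [0.9, 0.7, -1.3]
finger_gap: 43.8
```

```bash
python3 -c "
from h import *
plan((630.8,-141,29.8,105))
im=viewer.snapshot('wrist'); cv2.imwrite('pics/w10.png',im[:,:,::-1])"
```

```text
t 25.73 tcp [ 631.  -139.6   47. ] rpy [-180.   -0.  105.] gap 43.8 F [ 0.9  0.7 -1.3]
(630.8, -141, 29.8, 105) shift [-1.3 -0.5 17.2] turn [-0. -0. -0.] rows 0.3
```

View pics/w10.png

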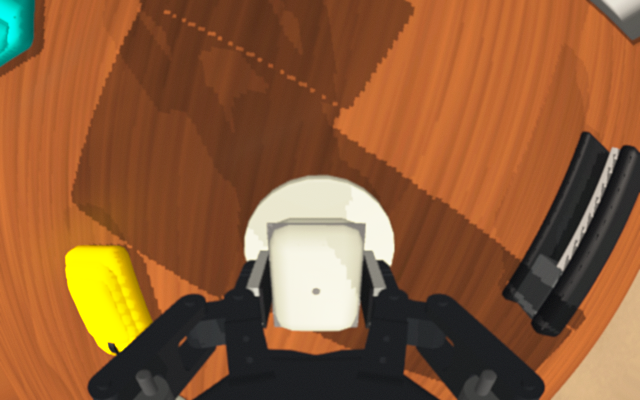

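The case is over the round pad, whose front is at (319,175) and sides at (244,243) and (395,243). The case spans y 222–331 and x 268–364.

```bash
python3 -c "
from h import *
print('pad',intool(wristpix([(319,175),(244,243),(395,243)],10)));
for z in (36,40,44): print('case',z,intool(wristpix([(268,223),(364,223),(273,330),(360,330)],z)))"
```

```text
pad [[ 43.1   2.5  38. ]
 [  2.3 -41.7  38. ]
 [  2.1  47.9  38.1]]
case 36 [[ 25.9 -22.1  12. ]
 [ 25.9  23.9  12.1]
 [-41.8 -24.   12.1]
 [-42.   26.5  12.1]]
case 40 [[ 27.5 -21.4   8. ]
 [ 27.5  23.2   8.1]
 [-38.2 -23.3   8.1]
 [-38.3  25.7   8.1]]
case 44 [[ 29.2 -20.8   4. ]
 [ 29.1  22.5   4.1]
 [-34.6 -22.6   4.1]
 [-34.7  25.    4.1]]
```

carry_out(commands=[[[36, 0.7, 0.8, 7, 0, 0, 0], [36, 0.7, 0.8, 12, 0, 0, 0], [36, 0.7, 0.8, 15, 0, 0, 0], [36, 0.7, 0.8, 16, 0, 0, 0], [36, 0.7, 0.8, 16, 0, 0, 0]]])

```text
time: 26.4
tool_pos: [631.6, -139.5, 30.6]
tcp_rot: [-180.0, -0.0, 104.9]
ft_force: [0.5, 0.3, 0.1]
finger_gap: 43.7
```

carry_out(commands=[[[36, 0, 0, 0.5, 0, 0, 0], [36, 0, 0, 0.5, 0, 0, 0]]])

```text
time: 26.65
tool_pos: [631.7, -139.5, 30.3]
tcp_rot: [180.0, 0.0, 104.9]
ft_force: [0.0, -0.3, -0.2]
finger_gap: 43.4
```

carry_out(commands=[[[36, 0, 0, 0.4, 0, 0, 0], [36, 0, 0, 0.4, 0, 0, 0]]])

```text
time: 26.9
tool_pos: [631.7, -139.6, 30.0]
tcp_rot: [180.0, 0.0, 104.9]
ft_force: [0.1, -1.1, 0.3]
finger_gap: 43.5
```

carry_out(commands=[[[36, 0, 0, 0.4, 0, 0, 0], [36, 0, 0, 0.4, 0, 0, 0]]])

```text
time: 27.15
tool_pos: [631.8, -139.6, 30.0]
tcp_rot: [180.0, 0.0, 104.9]
ft_force: [-2.6, -0.5, 5.1]
finger_gap: 43.4
```

carry_out(commands=[[[36, 0, 0, 0.3, 0, 0, 0], [36, 0, 0, 0.3, 0, 0, 0]]])

```text
time: 27.4
tool_pos: [631.9, -139.6, 29.9]
tcp_rot: [180.0, 0.0, 104.9]
ft_force: [-3.0, 0.5, 6.6]
finger_gap: 43.6
```

carry_out(commands=[[[48, 0, 0, 0, 0, 0, 0], [54, 0, 0, 0, 0, 0, 0], [62, 0, 0, 0, 0, 0, 0], [70, 0, 0, -10, 0, 0, 0], [70, 0, 0, -50, 0, 0, 0]]])

```text
time: 28.02
tool_pos: [629.2, -138.8, 76.8]
tcp_rot: [-179.7, -0.2, 105.0]
ft_force: [0.2, -0.4, -0.1]
finger_gap: 70.0
```

carry_out(commands=[[[70, 0, 0, -60, 0, 0, 0], [70, 0, 0, -120, 0, 0, 0], [70, 0, 0, -160, 0, 0, 0]]])

```text
time: 28.4
tool_pos: [632.6, -139.8, 244.1]
tcp_rot: [179.8, 0.2, 104.9]
ft_force: [1.5, 0.1, 0.6]
finger_gap: 70.1
```

```bash
python3 -c "
from h import *
plan((520,100,250,105),(300,480,250,105))"
```

```text
t 28.4 tcp [ 632.6 -139.8  244.1] rpy [179.8   0.2 104.9] gap 70.1 F [1.5 0.1 0.6]
(520, 100, 250, 105) shift [260.7 -46.9  -6.8] turn [ 0.2  0.2 -0.1] rows 4.2
(300, 480, 250, 105) shift [ 424.  -114.2   -0. ] turn [0. 0. 0.] rows 7.0
```

carry_out(commands=[[[70, 60, -11, 0, 0, 0, 0], [70, 120, -22, 0, 0, 0, 0], [70, 180, -33, 0, 0, 0, 0], [70, 240, -44, 0, 0, 0, 0], [70, 260, -47, 0, 0, 0, 0]]])

```text
time: 29.02
tool_pos: [517.8, 102.3, 240.1]
tcp_rot: [179.9, -0.0, 105.1]
ft_force: [0.3, -0.2, 1.0]
finger_gap: 69.9
```

carry_out(commands=[[[70, 60, -16, 0, 0, 0, 0], [70, 120, -32, 0, 0, 0, 0], [70, 180, -48, 0, 0, 0, 0], [70, 240, -64, 0, 0, 0, 0], [70, 300, -80, 0, 0, 0, 0]]])

```text
time: 29.65
tool_pos: [364.0, 370.1, 240.0]
tcp_rot: [179.9, -0.0, 104.9]
ft_force: [0.7, 0.5, 0.5]
finger_gap: 70.1
```

carry_out(commands=[[[70, 60, -17, 0, 0, 0, 0], [70, 124, -34, 0, 0, 0, 0], [70, 150, -44, 0, 0, 0, 0]]])

```text
time: 30.02
tool_pos: [282.0, 504.7, 239.6]
tcp_rot: [180.0, -0.0, 105.1]
ft_force: [0.6, 1.1, -0.4]
finger_gap: 70.1
```

```bash
python3 -c "
from h import *
plan()
im=viewer.snapshot('top')[:,:,::-1]; cv2.imwrite('pics/top1.png',im)
a=cv2.convertScaleAbs(im,alpha=.85)
def c(x,y,s=6,w=66,h=48): return cv2.resize(a[y:y+h,x:x+w],None,fx=s,fy=s,interpolation=2)
m=np.vstack([np.hstack([c(153,159),c(242,132)]),np.hstack([c(341,142),c(444,179)])]); print(m.shape)
cv2.imwrite('pics/m1.png',m)"
```

```text
t 30.02 tcp [282.  504.7 239.6] rpy [180.   -0.  105.1] gap 70.1 F [ 0.6  1.1 -0.4]
(576, 792, 3)
```

View pics/m1.png

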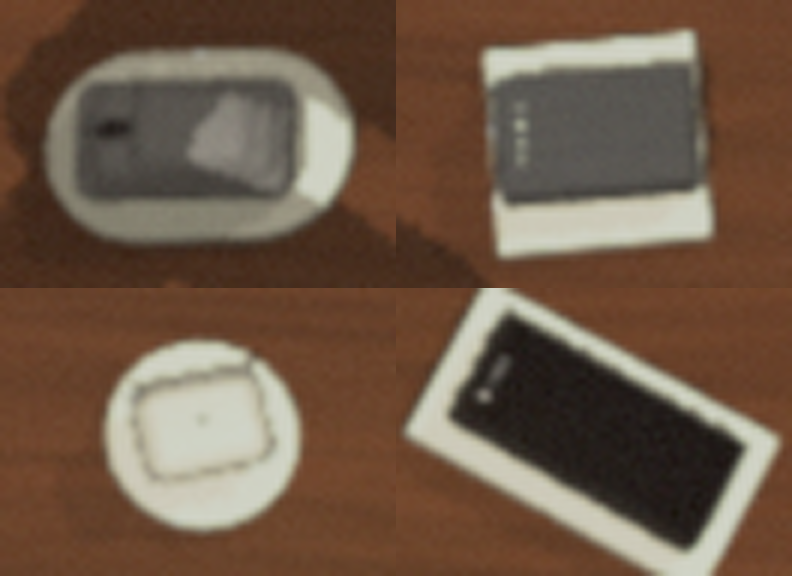

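In this view all four lie on their pads, flat and aligned. I'll check the offsets numerically.

```bash
python3 -c "
from h import *
def q(P,x,y,ox=0,oy=0): return (np.array(P,float)-[ox,oy])/6+[x,y]-.42
def go(n,P,z,*a): rect(n,p2w('top',q(P,*a),z))
go('mouse',[(77,78),(298,80),(298,196),(77,198)],26,153,159)
print('oval',p2w('top',q([(200,145)],153,159),10).round(1))
go('bank',[(490,73),(692,63),(700,188),(505,203)],30,242,132,396,0)
go('square',[(484,48),(694,31),(712,238),(498,256)],10,242,132,396,0)
go('buds',[(133,385),(265,362),(275,455),(152,480)],23,341,142,0,288)
print('round',p2w('top',q([(203,435)],341,142,0,288),10).round(1))
go('phone',[(510,311),(746,443),(688,550),(448,414)],21,444,179,396,288)
"
```

```text
mouse c [562.3 382.7] size [104.1  56.8] ang -87.2
oval [[563.  381.3  10. ]]
bank c [651.1 136.2] size [93.8 63.2] ang -83.6
square c [652.1 137.9] size [102.6  99.8] ang 7.4
buds c [ 634.7 -141.7] size [62.8 46.3] ang -77.5
round [[ 631.4 -141.8   10. ]]
phone c [ 536.9 -421.9] size [122.1  57.7] ang 61.2
```

Offsets are within about 1–3 mm. Checking that the bystanders and look-alikes haven't moved, then handing in.

```bash
python3 -c "
from h import *
a,b=[cv2.imread(f'pics/top{i}.png',0).astype(np.float32) for i in (0,1)]
for n,(x,y,w,h) in dict(calc=(240,85,65,40),stapler=(322,88,70,36),yellow=(382,195,52,40),teal3=(395,300,60,55)).items():
    print(n,np.round(cv2.phaseCorrelate(a[y:y+h,x:x+w].copy(),b[y:y+h,x:x+w].copy()),2) if 0 else [np.round(v,2) for v in cv2.phaseCorrelate(a[y:y+h,x:x+w].copy(),b[y:y+h,x:x+w].copy())])
plan()
print(r.hand_in())"
```

```text
calc [array([-0.01,  0.03]), np.float64(0.97)]
stapler [array([0.08, 0.17]), np.float64(1.08)]
yellow [array([ 0.09, -0.04]), np.float64(0.9)]
teal3 [array([-0.07, -0.03]), np.float64(1.03)]
t 30.07 tcp [280.1 506.4 239.4] rpy [-1.800e+02 -1.000e-01  1.051e+02] gap 70.2 F [-2.9 -1.   0.2]
the job is handed in; nothing more can be done
None
```

All four things are on their charging pads, lying flat and right way up: the phone on the oblong pad, the mouse on the oval, the power bank on the square and the earbud case on the round. I set each one down gently until it touched before letting go, and handed the job in at about 30 s with the arm clear.

- **Centring:** the last top view puts the phone and the mouse about 1.5 mm off centre and the power bank about 2 mm off. The phone and the mouse lie along their pads to within about 1°.
- **Disagreement:** that view puts the earbud case about 3 mm off centre in x. The gripper position at release suggests only about 1 mm, and the case's outline in the picture was blurry.
- **Left alone:** the calculator, the stapler, the yellow mouse and one of the three teal mice show no measurable shift. I didn't measure the other two teal mice, and the gripper never touched them.

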